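# Proof-pull the head of a loop trimming tool

### The job

A clay trimming tool is clamped in the spring pull-tester: prove that its press-fit steel loop holds. Lift the loose red guard off the loop and set it down (no dropping) ridge up in the blue holder. Then, hooking the fingers in the bare loop, pull it steadily away from the handle until the black pointer is over green, hold for a good second and ease it back to zero without jerk or snap, never reaching red or drawing the loop out, and leave all else where it stands.

Things in the scene. Friction and masses are not known exactly. Their poses are not given: they have to be found in the camera images.
- tester: Grey pull-tester, bolted down left or right of the middle. Origin on the table under the tool's axis; x along the tool from loop to handle, z up. Base plate x -150..130, y -65..65 mm, 12 high. Tool along x, axis 65 mm up: loop x -125..-71, shank and ferrule (18 dia.) to -12, handle (26 dia.) to 93 in clamps (87 high). End post x 114..136, 90 high. Scale block x 5..90, y 39..65, 62 high.
- loop_mid (a point): Middle of the steel loop, 65 mm up, at tester (-98,0,65) mm at rest; moves with the loop; tester's axes. Loop: a level rectangular frame open from above, opening 46 (x) by 58 mm (y), ribbon 4 mm thick, 57 to 73 mm above the table. The front bar, to pull on, has its inner face 23 mm on the -x side. Only the base plate (top 12 mm up) lies below the loop, so fingertips can pass through.
- carriage (a joint): Travel of the sprung carriage with tool and loop, m: 0 at rest, grows as the loop is pulled along the tester's -x; stop at 0.050. The spring draws it back with 0.4 N per mm (10 N at 25 mm). Scale on top of the scale block: white 0 to 0.020, green 0.020 to 0.030 (8 to 12 N), yellow 0.030 to 0.036, red from 0.036.
- head (a joint): How far the loop with its ferrule has been drawn out of the wooden handle, m: 0 when seated; it starts to slip at a pull of about 18 N.
- pointer (a point): Tip of the thin black pointer on the carriage, over the coloured scale, 66 mm above the table, at tester (70, 52, 66) mm when at rest; moves with the carriage along the tester's -x.
- loop: The steel ribbon loop itself as a body; its origin is not in the loop but coincides with the tester's origin (and moves with the carriage). Use loop_mid for the loop's place.
- guard: Loose red guard, 50 to 100 g: box open below, 72 (x) by 84 (y) by 27 mm high, walls 4 mm, gap in its +x wall for the shank. Black ridge on the roof to hold it by: 44 long (x), 14 thick (y), 27 to 55 mm above the underside. Origin: centre of the underside. At first it sits on the loop, origin 50 mm above the table, over loop_mid, axes as the tester's; lift it 23 mm to clear the loop.
- holder: Blue open tray for the guard, fixed: outside 94 (x) by 106 (y) by 24 mm high, walls and floor 5 mm; inside 84 by 96 mm: the guard fits with 6 mm play each side when its x and y lie along the holder's (either way round). Origin: centre of the underside, z up.
- glaze_bottle: Bystander: white bottle with green cap, 60 mm dia., 150 mm tall; origin centre of the underside. Stands in the middle, between tester and holder, towards the back.
- beaker: Bystander: grey-brown clay beaker, 76 mm dia., 95 mm tall; origin centre of the underside. Stands in the middle, towards the robot.
- bowl: Bystander: pinkish bisque bowl, 110 mm dia., 50 mm tall; origin centre of the underside; at the left or right of the board.
- brush: Bystander: brush lying along x at the left or right of the board; up to about 200 mm long, under 40 mm high; origin near its middle.
- rib: Bystander: flat red round throwing rib, 68 mm dia., 8 mm thick, near the robot; origin centre of the underside.
- pot: Bystander: small amber jar with black lid, 40 mm dia., 50 mm tall, standing about 105 mm from the holder's centre on its +x side; origin centre of the underside.
- tin: Bystander: small aluminium tin, 38 mm dia., 35 mm tall, standing beside the tester, about 92 mm from the tool's axis on its +y side; origin centre of the underside.
Not all that is in view belongs to the job. Of the things like the guard, leave any that is purple or turquoise; of the rest the larger one is meant.

How it is judged:
On the way, in this order (a step that is already met when the one before it is completed fails the run):
1. The guard is off the loop, set ridge up in the blue holder and let go (x of guard in the frame of holder between -0.014 and 0.014 m and y of guard in the frame of holder between -0.014 and 0.014 m and z of guard in the frame of holder below 0.01 m and angle between guard's own z axis and vertical below 0.12 rad and linear speed of guard below 0.03 m/s and contact force between the fingers and guard below 0.1 N), for 0.2 s.
2. The fingers pull on the loop itself with the pointer over the green band, for 0.8 s (value of joint carriage between 0.019 and 0.031 m and contact force between the fingers and loop above 5 N), for 0.8 s.
At the end, for the whole second after the job is handed in: The guard lies flat, ridge up, in the holder (within 14 mm of its centre in x and y, underside under 10 mm high, tilt under 0.12 rad); the carriage is back within 4 mm of zero; the loop is less than 3 mm out of its handle; bottle, beaker and jar stand upright (0.2 rad) (x of guard in the frame of holder between -0.014 and 0.014 m and y of guard in the frame of holder between -0.014 and 0.014 m and z of guard in the frame of holder below 0.01 m and angle between guard's own z axis and vertical below 0.12 rad and linear speed of guard below 0.03 m/s and value of joint carriage below 0.004 m and value of joint head below 0.003 m and angle between each of glaze_bottle, beaker, pot's own z axis and vertical below 0.2 rad); the robot touches nothing.
It fails at once if The pointer is pulled into the red (carriage beyond 36 mm) (value of joint carriage above 0.036 m).
It fails at once if The loop is drawn 3 mm out of its handle (value of joint head above 0.003 m).
It fails at once if The carriage is jerked (faster than 0.15 m/s) or snaps back (faster than 0.25 m/s) (velocity of joint carriage above 0.15 m/s or velocity of joint carriage below -0.25 m/s).
It fails at once if The guard is dropped into the holder from more than about 30 mm (horizontal distance between guard and holder below 0.06 m and height (world z) of guard below 0.03 m and linear speed of guard above 0.75 m/s).
It fails at once if A bystander is shifted by more than 25 mm (distance of any of glaze_bottle, beaker, bowl, brush, rib, pot, tin from where it was at the start of the episode above 0.025 m).
It also fails if it takes over 72 s, if anything falls off the work surface, if the arm or the gripper's body presses on something with over 40 N, if the wrist force passes 120 N, or if a joint passes its speed limit or range.

### The arm

A 6-joint arm with a two-finger parallel gripper is mounted at the origin on the work surface. World frame = base frame: x ahead of the robot, y to its left, z up, the work surface at z = 0. Lengths are in m, angles in rad, forces in N, time in s.
With the tool pointing down it reaches from about 0.35 to 0.85 m from the base axis. Payload 8.1 kg.
Tool frame: the origin (TCP) lies at the very end of the fingers, on their centre line; the grasp point (between the pads) lies 19 mm behind it; z points along the fingers, y is the line along which they close (so a half turn about z gives the same grasp; the last joint's range is limited). The gripper opens to 93 mm and grips with 3 to 60 N. Pads are 15 mm wide; open, the fingers measure 128 mm over their backs; the gripper's body (75 mm by 188 mm) begins 65 mm behind the grasp point.
Start: joints at [-1.207, 0.13, 1.488, -0, 1.523, -0.085], TCP at [0.26, -0.541, 0.219] pointing down, gripper open.
Joint ranges: [-2.96, 2.96], [-0.89, 2.26], [0.02, 2.5], [-1.34, 4.48], [0, 2.73], [-2.66, 2.66]. Speed limits (rad/s): [2.39, 2.39, 2.79, 3.14, 3.14, 3.14].

### API

Orientations are given as a rotation vector (axis times angle).
In Python, from station import env, snapshot, camera_info, ticket, spotter gives the robot as it stands.
- The arm moves only by the tool carry_out, never from a script. Its argument "motion" is a list of rows, each an object with "offset": the shift along the tool's x, y, z in cm, a list of three; "turn": the turn about the tool's z in degrees. A call has 1 to 20 rows; each row is the pose to reach, as a shift and turn from the pose commanded when the call began, along the tool's axes at that moment; what a row does not reach only later rows make up. A row lasts 1/8 s, in which the tool goes at most 62.5 mm and 10.7 degrees, less where a joint would pass 70% of its speed; a pose out of reach is approached as far as the arm can. A call with a gripper value outside its range is refused whole. "fingers" is the finger opening in cm, from 0 to 9.3, set as the call begins (left out, the last holds). The fingers move at their own pace and stop on an object; "squeeze" is the grip in N (left out, the last holds). Time passes only in rows, so rows that repeat a pose let the fingers close. It gives the time, the measured TCP pose, the force, the opening and the grip force at its end, in the units of the state.
- env.read_state(): the state, without advancing time (a new reading comes with each control period).
- snapshot(name): name is "scene" or "top" or "wrist"; returns (picture, depth): 384x512x3 uint8, red, green, blue; 384x512 float32, m along the optical axis (not along the pixel's ray), 0 where there is no reading.
- camera_info(name): a dict with "K" (3x3 intrinsics, pixels), "extrinsics" (4x4, takes a point from camera to world coordinates). Camera axes: x right, y up, looking along -z (the intrinsics and any distortion apply to the point x, -y, -z); pixel columns grow to the right and rows downward; lengths in m; the calibration is good to about 2 mm. A picture is of the moment at which its call begins: read the wrist's pose just before it. camera_info takes no time and is no camera call; for the wrist camera it gives the pose at the moment of the call.
- ticket.sign_off(): hands the job in; it is judged then, once.
Trained networks look in the newest picture that a camera, given by its name, has taken for a name from the list of things; names that differ only in an ending like _2 or _b are one class to them, and where a whole thing is asked for, a point or a joint stands for the part that bears it (a point fixed in the world has none). Each returns a list of dicts, best first, with "confidence" (0 to 1); they miss things now and then, are a little off and sometimes report something else, mostly with a low value. They report only what shows in the picture. A call takes as long as a camera call. They do not tell look-alikes from the thing itself.
- spotter.regions_of(name, camera): "region" (384x512 bool, what is visible of it) and "rect" ([left, top, right, bottom] in pixels, round what is visible of it).
The state is a dict: "t": time; "joint_positions": joint angles; "qd": joint speeds; "joint_torque": joint torques, N m; "tcp_pos": TCP position; "orientation": TCP orientation; "force": force on the tool from outside, world axes, zero at the start; "torque": the same for the moment, N m; "gripper_width": opening from 0.0 (shut) to 1.0 (fully open); "grasp_force": force on a finger pad.
Only numpy, scipy, OpenCV 4.12 (cv2) and the standard library are available. Lean on these libraries where they do the work, as an engineer would, in place of code of your own. Each camera call takes 0.05 s, during which the arm holds its last target. There are 200 camera calls.

## Working session

There is one attempt and no reset: what is moved stays moved. The work goes in short steps, Python scripts to look and compute and a tool call to move; the robot and the scene stay as the last step left them, time stands still between calls to the robot, and variables do not carry over. Pictures are saved under pics/ and viewed, at most 10 in all, crops included, and the job is handed in when it is done.

Besides the shell and the picture viewer there is one more tool, called after "Request:" as a command line: name --argument value ..., lists and objects as JSON in quotes. carry_out: Moves the arm, as the interface text tells. Its arguments: {"type":"object","properties":{"motion":{"type":"array"},"fingers":{"type":"number"},"squeeze":{"type":"number"}},"required":["motion"]}

```bash
mkdir -p pics; ls; cat > h.py <<'E'
import numpy as np, cv2
from station import env, snapshot, camera_info, ticket, spotter
def world(cam, depth, info=None):
    i=info or camera_info(cam); K=np.array(i["K"]); E=np.array(i["extrinsics"])
    v,u=np.mgrid[0:depth.shape[0],0:depth.shape[1]].astype(float)
    x=(u-K[0,2])/K[0,0]*depth; y=(v-K[1,2])/K[1,1]*depth
    P=np.stack([x,-y,-depth],-1)
    return P@E[:3,:3].T+E[:3,3]
E
python3 - <<'E'
from h import *
i=camera_info("top");print(i)
p,d=snapshot("top"); cv2.imwrite("pics/top.png",p[:,:,::-1]); np.savez("top.npz",p=p,d=d)
p2,d2=snapshot("scene"); cv2.imwrite("pics/scene.png",p2[:,:,::-1]); np.savez("scene.npz",p=p2,d=d2)
cv2.imwrite("pics/both.png",cv2.resize(np.vstack([p,p2]),(800,1200))[:,:,::-1][:600])
s=env.read_state();print(s)
E
```

```text
pics
{'K': array([[464.64186406,   0.        , 254.63881525],
       [  0.        , 464.64186406, 189.03196893],
       [  0.        ,   0.        ,   1.        ]]), 'extrinsics': array([[ 0.07770557,  0.97667722, -0.20015859,  0.23714289],
       [-0.9969703 ,  0.07682218, -0.01218866, -0.01858619],
       [ 0.00347223,  0.2004993 ,  0.97968769,  1.52641396],
       [ 0.        ,  0.        ,  0.        ,  1.        ]])}
{'t': 0.1, 'joint_positions': array([-1.20738497e+00,  1.31070116e-01,  1.48918694e+00, -4.10473743e-07,
        1.52295278e+00, -8.54130787e-02]), 'qd': array([-0.00211856, -0.00225285, -0.00214218,  0.00220262,  0.00026844,
        0.00061773]), 'joint_torque': array([ 1.76574329e-03, -5.61341536e+01, -4.93095446e+01,  7.71199912e-02,
        2.91450246e-02, -4.91167998e-05]), 'tcp_pos': array([ 0.26017756, -0.54009679,  0.2176925 ]), 'orientation': array([-3.06125607e+00, -6.98752799e-01,  3.52415746e-04]), 'force': array([-0.35237811,  0.7029043 ,  0.30336771]), 'torque': array([ 0.04410935,  0.02209027, -0.01319575]), 'grasp_force': 0.0, 'gripper_width': 1.0007231327929365}
```

View pics/top.png

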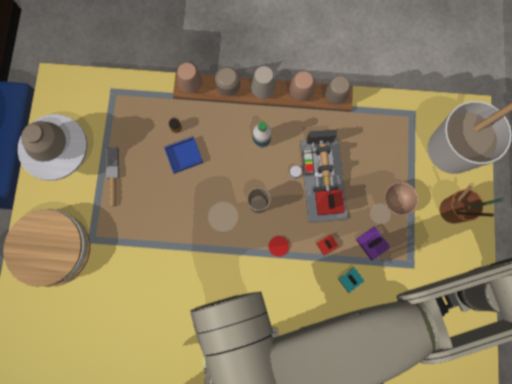

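View pics/scene.png

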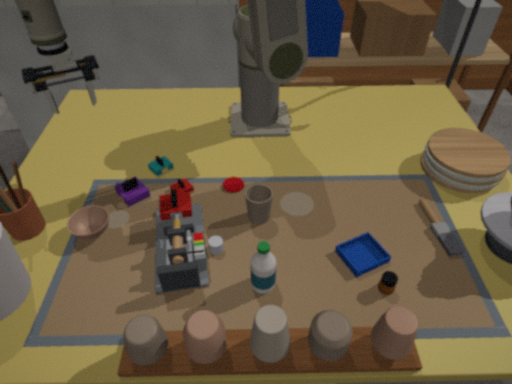

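The guard candidates in the top view are the large red one on the tester at (329,203), a small red one at (327,244), a purple one at (373,243) and a turquoise one at (351,280). The large red one sits on the loop, and purple and turquoise are excluded, so it is the one meant. I'll confirm this in a crop and measure.

```bash
cat > m.py <<'E'
from h import *
p=np.load("top.npz")["p"];d=np.load("top.npz")["d"]
W=world("top",d)
cv2.imwrite("pics/crop.png",cv2.resize(p[115:275,270:420],None,fx=3.7,fy=3.7,interpolation=cv2.INTER_CUBIC)[:,:,::-1])
hsv=cv2.cvtColor(p,cv2.COLOR_RGB2HSV).astype(int);H,S,V=hsv[...,0],hsv[...,1],hsv[...,2]
def rep(n,m):
    q=W[m]; 
    r=cv2.minAreaRect((q[:,:2]*1000).astype(np.float32)); print(n,len(q),q.mean(0).round(4),"rect c",np.round(r[0],1),"sz",np.round(r[1],1),"ang",round(r[2],1),"z",np.percentile(q[:,2],[5,50,95]).round(4))
win=np.zeros(d.shape,bool);win[180:222,308:350]=1
red=((H<8)|(H>172))&(S>150)&(V>80)
rep("roof",win&red&(W[...,2]>.07)&(W[...,2]<.083))
rep("ridge",win&(W[...,2]>.095))
b=np.zeros(d.shape,bool);b[130:180,155:210]=1
blue=(H>100)&(H<130)&(S>150)
rep("holder",b&blue); rep("holder rim",b&blue&(W[...,2]>.017))
t=np.zeros(d.shape,bool);t[125:225,295:355]=1
rep("base",t&(W[...,2]>.006)&(W[...,2]<.018))
rep("post/clamps",t&(W[...,2]>.08)&(W[...,2]<.1)&~red)
for n in ["guard","holder","tester","glaze_bottle","beaker","pot","tin","bowl","rib"]:
    for r in spotter.regions_of(n,"top")[:3]:
        q=W[r["region"]];print(n,round(r["confidence"],2),np.round(r["rect"]),q.mean(0).round(3),q[:,2].max().round(3))
E
python3 m.py
```

```text
roof 473 [ 0.5097 -0.2399  0.0764] rect c [ 510.4 -241.1] sz [70.9 83.5] ang 7.7 z [0.0714 0.0764 0.0815]
ridge 75 [ 0.4874 -0.2236  0.2171] rect c [ 375.7 -143.4] sz [ 37.5 371.1] ang 53.8 z [0.0976 0.1037 1.5264]
holder 560 [0.6482 0.241  0.0137] rect c [450.7 145.4] sz [530.1  94.1] ang 27.5 z [-0.0008  0.0046  0.0213]
holder rim 40 [0.6048 0.1989 0.1354] rect c [445.2 142.5] sz [517.8  94.1] ang 27.5 z [0.018  0.0231 1.5264]
base 1255 [ 0.5811 -0.2294  0.0112] rect c [ 618.9 -230.6] sz [346.1 201.6] ang 2.9 z [0.0067 0.0112 0.0161]
post/clamps 359 [ 0.6871 -0.2122  0.0876] rect c [ 608.9 -224.1] sz [272.8  89.2] ang 8.7 z [0.0813 0.0877 0.0941]
guard 0.91 [315. 192. 342. 216.] [ 0.507 -0.238  0.085] 1.526
guard 0.88 [357. 227. 389. 260.] [ 0.394 -0.389  0.036] 1.526
guard 0.62 [311. 144. 334. 188.] [ 0.642 -0.212  0.067] 1.526
holder 0.71 [165. 133. 204. 176.] [0.643 0.249 0.015] 1.526
tester 0.97 [300. 132. 346. 221.] [ 0.618 -0.215  0.041] 1.526
glaze_bottle 0.56 [251. 122. 273. 151.] [ 0.707 -0.009  0.093] 0.159
beaker 0.64 [323. 177. 328. 187.] [ 0.57  -0.226  0.089] 1.526
beaker 0.63 [249. 188. 270. 213.] [ 0.505 -0.014  0.045] 1.526
pot 0.67 [165. 118. 177. 135.] [0.737 0.285 0.039] 0.057
bowl 0.6 [383. 183. 416. 217.] [ 0.546 -0.479  0.033] 1.526
bowl 0.51 [309. 144. 336. 190.] [ 0.637 -0.214  0.065] 1.526
rib 0.78 [268. 240. 290. 256.] [ 0.363 -0.091  0.012] 1.526
```

View pics/crop.png

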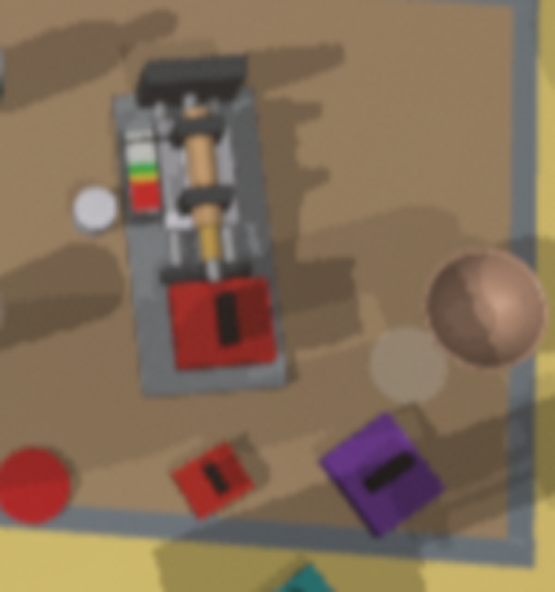

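The crop confirms it: the large red guard, ridge up, sits over the loop end of the tester. I'll refine the measurements with invalid depth removed.

```bash
python3 - <<'E'
from h import *
p=np.load("top.npz")["p"];d=np.load("top.npz")["d"]
W=world("top",d); ok=d>0
hsv=cv2.cvtColor(p,cv2.COLOR_RGB2HSV).astype(int);H,S,V=hsv[...,0],hsv[...,1],hsv[...,2]
def rep(n,m):
    q=W[m&ok]; 
    r=cv2.minAreaRect((q[:,:2]*1000).astype(np.float32)); print(n,len(q),q.mean(0).round(4),"rect c",np.round(r[0],1),"sz",np.round(r[1],1),"ang",round(r[2],1),"z",np.percentile(q[:,2],[5,50,95]).round(4))
def w(x0,y0,x1,y1):
    m=np.zeros(d.shape,bool);m[y0:y1,x0:x1]=1;return m
Z=W[...,2]
red=((H<8)|(H>172))&(S>150)&(V>80)
rep("roof",w(308,180,350,222)&red&(Z>.07)&(Z<.084))
rep("ridge",w(308,190,350,222)&(Z>.095)&(Z<.115)); rep("ridge dark",w(316,190,342,215)&(V<70))
blue=(H>100)&(H<130)&(S>150)
rep("holder",w(155,130,212,180)&blue); rep("rim",w(155,130,212,180)&(Z>.016)&(Z<.03)); rep("floor",w(155,130,212,180)&blue&(Z<.011)&(V>100))
g=(S<60)
rep("base",w(295,125,355,225)&g&(Z>.006)&(Z<.018))
rep("post",w(300,125,345,147)&(Z>.08)&(Z<.1))
rep("scale",w(300,148,316,176)&(Z>.052)&(Z<.07))
rep("bottle",w(245,115,280,155)&(Z>.13))
rep("beaker",w(245,185,275,218)&(Z>.08)); rep("pot",w(160,112,185,138)&(Z>.04)); rep("tin",w(285,160,303,182)&(Z>.025))
E
```

```text
roof 479 [ 0.5099 -0.24    0.0765] rect c [ 510.3 -240.6] sz [70.9 84.5] ang 7.7 z [0.0714 0.0764 0.0819]
ridge 69 [ 0.5091 -0.2415  0.1032] rect c [ 509.9 -242. ] sz [43.9 14.3] ang 7.1 z [0.0975 0.1032 0.1082]
ridge dark 65 [ 0.5107 -0.2398  0.1012] rect c [ 526.2 -231.3] sz [78.7 25.5] ang 30.7 z [0.0947 0.103  0.1082]
holder 557 [0.6504 0.2424 0.0055] rect c [646.5 246.3] sz [88.9 92.7] ang 25.6 z [-0.0008  0.0046  0.0201]
rim 199 [0.6485 0.2529 0.0221] rect c [663.4 259.6] sz [140.8 106. ] ang 25.6 z [0.0175 0.0222 0.0269]
floor 510 [0.6516 0.2442 0.0041] rect c [649.5 248.9] sz [81.7 89. ] ang 27.1 z [-0.0009  0.0041  0.0094]
base 1135 [ 0.5783 -0.2277  0.0115] rect c [ 595.9 -212.3] sz [281.7 160.2] ang 9.4 z [0.007  0.0115 0.0162]
post 198 [ 0.729  -0.2059  0.0884] rect c [ 731.  -206.5] sz [84.1 60.9] ang 68.4 z [0.0821 0.0886 0.0941]
scale 210 [ 0.6454 -0.1657  0.0616] rect c [ 645.8 -167.4] sz [85.4 36.2] ang 1.7 z [0.0554 0.0617 0.0671]
bottle 73 [ 0.7197 -0.0087  0.1475] rect c [720.7  -8.8] sz [28.  25.1] ang 4.7 z [0.1388 0.1483 0.1532]
beaker 121 [ 0.5016 -0.0138  0.0927] rect c [498.1 -15.4] sz [73.3 72.2] ang 5.0 z [0.0827 0.0933 0.0987]
pot 93 [0.7402 0.2873 0.0486] rect c [739.9 287.4] sz [35.2 34.7] ang 58.7 z [0.0424 0.0486 0.0541]
tin 103 [ 0.6118 -0.1291  0.0342] rect c [ 612.8 -129.7] sz [35.4 37.2] ang 68.9 z [0.0294 0.0345 0.039 ]
```

```bash
python3 - <<'E'
from h import *
from scipy.optimize import minimize
for cam in ["top","scene"]:
    f=np.load(cam+".npz");p,d=f["p"],f["d"];W=world(cam,d)
    hsv=cv2.cvtColor(p,cv2.COLOR_RGB2HSV).astype(int)
    r=np.hypot(W[...,0]-.65,W[...,1]-.247)
    blue=(hsv[...,0]>100)&(hsv[...,0]<130)&(hsv[...,1]>120)
    m=(d>0)&(r<.085)&blue&(W[...,2]>-.01)&(W[...,2]<.03)
    q=W[m];top=q[q[:,2]>.019,:2]*1000
    def loc(v,q):
        c,s=np.cos(v[2]),np.sin(v[2]);e=q-v[:2];return np.abs(np.c_[e@[c,s],e@[-s,c]])
    def cost(v):  # rim points lie in band 42..47 / 48..53
        a=loc(v,top)-[44.5,50.5]
        sd=np.where((a<0).all(1),-a.max(1),np.hypot(*np.maximum(a,0).T)); return np.minimum(sd,8).mean()
    best=min((minimize(cost,[650+i,247+j,a],method="Nelder-Mead") for i in(-5,5) for j in(-5,5) for a in(.38,.5)),key=lambda o:o.fun)
    print(cam,len(top),best.fun.round(2),best.x.round(2),np.degrees(best.x[2]).round(1))
    rr=cv2.minAreaRect((q[:,:2]*1000).astype(np.float32));print(rr)
s=env.read_state();print(s["tcp_pos"])
# first move: tool-axes shift to above guard
from scipy.spatial.transform import Rotation as R
T=R.from_rotvec(s["orientation"]).as_matrix();print(T.round(3))
print("to above guard",(T.T@(np.array([.510,-.2413,.16])-s["tcp_pos"])*100).round(2), "yaw",np.degrees(np.arctan2(T[1,0],T[0,0])))
E
```

```text
top 87 1.37 [6.4300e+02 2.5015e+02 4.5000e-01] 25.5
((644.2139282226562, 248.22100830078125), (93.42728424072266, 100.45394134521484), 25.384246826171875)
scene 209 1.28 [6.4882e+02 2.4900e+02 4.5000e-01] 25.9
((649.1170654296875, 248.89556884765625), (93.42668151855469, 105.90731048583984), 26.175996780395508)
[ 0.26035612 -0.54058317  0.21864246]
[[ 0.901  0.434  0.   ]
 [ 0.434 -0.901 -0.   ]
 [ 0.     0.    -1.   ]]
to above guard [ 35.48 -16.13   5.86] yaw 25.7137324845333
```

Request:
carry_out --motion '[{"offset": [3, -1.3, 0], "turn": 3}, {"offset": [7, -3.2, 0], "turn": 6}, {"offset": [12, -5.5, 0.5], "turn": 9}, {"offset": [17, -7.7, 1], "turn": 12}, {"offset": [22, -10, 1], "turn": 15}, {"offset": [27, -12.2, 1], "turn": 17.5}, {"offset": [31, -14.1, 1], "turn": 17.5}, {"offset": [34, -15.5, 1], "turn": 17.5}, {"offset": [35.5, -16.1, 1], "turn": 17.5}, {"offset": [35.5, -16.1, 1], "turn": 17.5}, {"offset": [35.5, -16.1, 1], "turn": 17.5}]' --fingers 5 --squeeze 25

```text
t: 1.92
tcp_pos: [0.5097, -0.2425, 0.2086]
orientation: [3.133, 0.224, -0.001]
force: [-0.1, -0.3, -0.2]
gripper_width: 0.538
grasp_force: 0.0
```

```bash
python3 - <<'E'
from h import *
i=camera_info("wrist");p,d=snapshot("wrist");np.savez("w1.npz",p=p,d=d)
W=world("wrist",d,i);Z=W[...,2];s=env.read_state();print(s["tcp_pos"],i["extrinsics"][:3,3])
cv2.imwrite("pics/w1.png",p[:,:,::-1])
for n,lo,hi in [("roof",.07,.084),("ridge",.097,.112)]:
    m=(d>0)&(Z>lo)&(Z<hi)&(np.hypot(W[...,0]-.51,W[...,1]+.241)<.055)
    if m.sum()>20:
        q=W[m];print(n,m.sum(),cv2.minAreaRect((q[:,:2]*1000).astype(np.float32)),np.median(q[:,2]))
E
```

```text
[ 0.50962633 -0.24261824  0.20857521] [ 0.5840146  -0.23140925  0.37489102]
roof 6554 ((520.5911254882812, -239.73635864257812), (88.33536529541016, 84.13008117675781), 9.168627738952637) 0.07721007289323353
ridge 919 ((513.112060546875, -240.87498474121094), (43.583980560302734, 13.874001502990723), 8.512336730957031) 0.1050691191558763
```

View pics/w1.png

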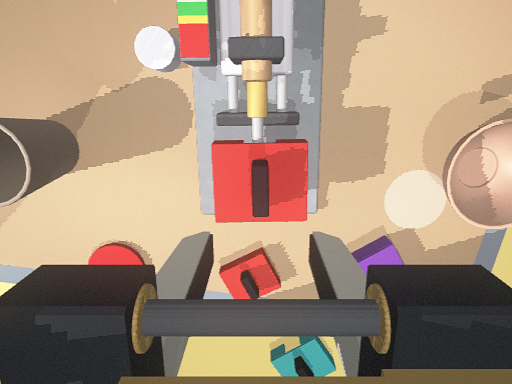

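The wrist view shows the guard at (260,180) with its ridge between the fingers' line. I'll descend and grip.

Request:
carry_out --motion '[{"offset": [0.2, -0.1, 2], "turn": -0.4}, {"offset": [0.26, -0.1, 5]}, {"offset": [0.26, -0.1, 8], "turn": -0.4}, {"offset": [0.26, -0.1, 10.5], "turn": -0.4}, {"offset": [0.26, -0.1, 12], "turn": -0.4}, {"offset": [0.26, -0.1, 12.6], "turn": -0.4}, {"offset": [0.26, -0.1, 12.6], "turn": -0.4}, {"offset": [0.26, -0.1, 12.6], "turn": -0.4}]'

```text
schema error: expected keys offset, turn
```

Request:
carry_out --motion '[{"offset": [0, 0, 0], "turn": 0}, {"offset": [0, 0, 0], "turn": 0}, {"offset": [0, 0, 0], "turn": 0}, {"offset": [0, 0, 0], "turn": 0}, {"offset": [0, 0, 0], "turn": 0}, {"offset": [0, 0, 0], "turn": 0}]' --fingers 0 --squeeze 25

```text
t: 2.72
tcp_pos: [0.5104, -0.2415, 0.2087]
orientation: [3.133, 0.225, 0.0]
force: [1.0, -1.5, 0.3]
gripper_width: 0.005
grasp_force: 0.0
```

Request:
carry_out --motion '[{"offset": [0.2, -0.1, 1], "turn": -0.4}, {"offset": [0.2, -0.1, 3], "turn": -0.4}, {"offset": [0.2, -0.1, 5], "turn": -0.4}, {"offset": [0.2, -0.1, 6], "turn": -0.4}, {"offset": [0.2, -0.1, 8], "turn": -0.4}, {"offset": [0.2, -0.1, 10.5], "turn": -0.4}, {"offset": [0.2, -0.1, 12], "turn": -0.4}, {"offset": [0.2, -0.1, 12.6], "turn": -0.4}, {"offset": [0.2, -0.1, 12.6], "turn": -0.4}, {"offset": [0.2, -0.1, 12.6], "turn": -0.4}]' --fingers 5

```text
t: 3.98
tcp_pos: [0.5128, -0.2406, 0.0837]
orientation: [3.132, 0.236, 0.002]
force: [-0.1, -0.5, 0.4]
gripper_width: 0.535
grasp_force: 0.0
```

Request:
carry_out --motion '[{"offset": [0, 0, 0], "turn": 0}, {"offset": [0, 0, 0], "turn": 0}, {"offset": [0, 0, 0], "turn": 0}, {"offset": [0, 0, 0], "turn": 0}, {"offset": [0, 0, 0], "turn": 0}, {"offset": [0, 0, 0], "turn": 0}]' --fingers 0 --squeeze 25

```text
t: 4.72
tcp_pos: [0.5122, -0.2403, 0.0827]
orientation: [3.133, 0.236, 0.0]
force: [-0.6, -0.2, 0.4]
gripper_width: 0.149
grasp_force: 25.0
```

Request:
carry_out --motion '[{"offset": [0, 0, -0.4], "turn": 0}, {"offset": [0, 0, -1.2], "turn": 0}, {"offset": [0, 0, -2.5], "turn": 0}, {"offset": [0, 0, -4.5], "turn": 0}, {"offset": [0, 0, -7], "turn": 0}, {"offset": [0, 0, -10], "turn": 0}, {"offset": [0, 0, -13], "turn": 0}, {"offset": [0, 0, -15], "turn": 0}, {"offset": [0, 0, -16], "turn": 0}, {"offset": [0, 0, -16], "turn": 0}]'

```text
t: 5.98
tcp_pos: [0.5124, -0.2403, 0.2431]
orientation: [3.132, 0.236, 0.001]
force: [-0.2, -0.0, -0.2]
gripper_width: 0.149
grasp_force: 25.0
```

Request:
carry_out --motion '[{"offset": [0.5, -1.2, 0], "turn": 0}, {"offset": [1.5, -4, 0], "turn": -2}, {"offset": [2.7, -8, 0], "turn": -4}, {"offset": [4, -12, 0], "turn": -6}, {"offset": [5.3, -16, 0], "turn": -8}, {"offset": [6.6, -20, 0], "turn": -10}, {"offset": [8, -24, 0], "turn": -12}, {"offset": [9.3, -28, 0], "turn": -14}, {"offset": [10.7, -32, 0], "turn": -16}, {"offset": [12, -36, 0], "turn": -17.2}, {"offset": [13, -39.5, 0], "turn": -17.2}, {"offset": [13.7, -42, 0], "turn": -17.2}, {"offset": [14, -43, 0], "turn": -17.2}, {"offset": [14, -43, 0], "turn": -17.2}, {"offset": [14, -43, 0], "turn": -17.2}]'

```text
t: 7.85
tcp_pos: [0.586, 0.205, 0.2424]
orientation: [3.062, 0.701, -0.001]
force: [0.8, 0.1, -0.5]
gripper_width: 0.149
grasp_force: 25.0
```

```bash
cat > hold.py <<'E'
from h import *
from scipy.optimize import minimize
import sys
i=camera_info("wrist");p,d=snapshot("wrist");s=env.read_state();print(s["tcp_pos"],s["orientation"],s["grasp_force"])
W=world("wrist",d,i);Z=W[...,2];cv2.imwrite("pics/%s.png"%sys.argv[1],p[:,:,::-1])
hsv=cv2.cvtColor(p,cv2.COLOR_RGB2HSV).astype(int)
m=(d>0)&(hsv[...,0]>100)&(hsv[...,0]<130)&(hsv[...,1]>120)&(np.hypot(W[...,0]-.648,W[...,1]-.249)<.085)
for lo,hi in[(-.005,.03),(.019,.03),(.002,.009)]:
    q=W[m&(Z>lo)&(Z<hi)];print(len(q),np.median(q[:,2]),cv2.minAreaRect((q[:,:2]*1000).astype(np.float32)))
m=(d>0)&(Z>.04)&(Z<.055)&(np.hypot(W[...,0]-.740,W[...,1]-.287)<.035);print("pot",W[m].mean(0))
E
python3 hold.py w2
```

```text
[0.58617628 0.20488245 0.24254224] [ 3.06228026e+00  7.00046816e-01 -4.43979051e-04] 24.999249279499054
8202 0.0055269634325395 ((647.522705078125, 250.95147705078125), (92.3692398071289, 104.92820739746094), 25.7834415435791)
1476 0.024110895789354297 ((647.522705078125, 250.95147705078125), (92.3692398071289, 104.92820739746094), 25.7834415435791)
6642 0.005291192077138629 ((647.2684326171875, 251.27938842773438), (84.49911499023438, 96.28312683105469), 25.607467651367188)
pot [0.72998649 0.28147965 0.04774569]
```

View pics/w2.png

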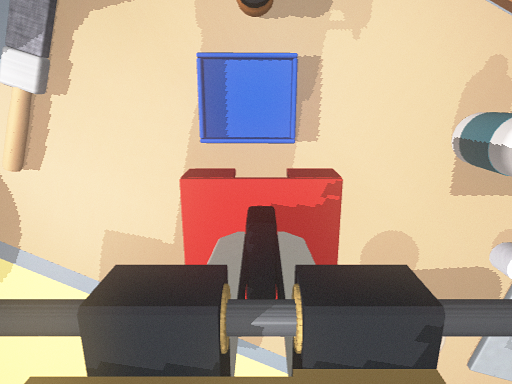

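The tray shows at (247,98), clear and empty, and the guard is held square. I'll move over it and lower.

Request:
carry_out --motion '[{"offset": [1, -0.2, 0], "turn": 0}, {"offset": [3, -0.6, 0], "turn": 0}, {"offset": [5.5, -1.1, 1], "turn": 0}, {"offset": [7, -1.4, 3], "turn": 0}, {"offset": [7.5, -1.5, 6], "turn": 0}, {"offset": [7.5, -1.5, 9.5], "turn": 0}, {"offset": [7.5, -1.5, 12.5], "turn": 0}, {"offset": [7.5, -1.5, 15], "turn": 0}, {"offset": [7.5, -1.5, 16.5], "turn": 0}, {"offset": [7.5, -1.5, 17.5], "turn": 0}, {"offset": [7.5, -1.5, 18.2], "turn": 0}, {"offset": [7.5, -1.5, 18.8], "turn": 0}, {"offset": [7.5, -1.5, 19.3], "turn": 0}, {"offset": [7.5, -1.5, 19.7], "turn": 0}, {"offset": [7.5, -1.5, 20], "turn": 0}, {"offset": [7.5, -1.5, 20.2], "turn": 0}, {"offset": [7.5, -1.5, 20.2], "turn": 0}, {"offset": [7.5, -1.5, 20.2], "turn": 0}]'

```text
t: 10.15
tcp_pos: [0.6473, 0.2521, 0.0408]
orientation: [-3.062, -0.702, -0.0]
force: [-1.2, 0.9, -1.0]
gripper_width: 0.15
grasp_force: 25.0
```

Request:
carry_out --motion '[{"offset": [0, 0, 0.1], "turn": 0}, {"offset": [0, 0, 0.2], "turn": 0}, {"offset": [0, 0, 0.25], "turn": 0}, {"offset": [0, 0, 0.25], "turn": 0}]'

```text
t: 10.65
tcp_pos: [0.6471, 0.252, 0.038]
orientation: [3.062, 0.702, -0.0]
force: [-0.6, 0.1, -1.6]
gripper_width: 0.147
grasp_force: 25.0
```

Request:
carry_out --motion '[{"offset": [0, 0, 0], "turn": 0}, {"offset": [0, 0, 0], "turn": 0}, {"offset": [0, 0, 0], "turn": 0}, {"offset": [0, 0, 0], "turn": 0}, {"offset": [0, 0, 0], "turn": 0}, {"offset": [0, 0, -1], "turn": 0}, {"offset": [0, 0, -3], "turn": 0}, {"offset": [0, 0, -6], "turn": 0}, {"offset": [0, 0, -10], "turn": 0}, {"offset": [0, 0, -15], "turn": 0}, {"offset": [-3, 0.5, -19], "turn": 0}, {"offset": [-6, 1, -21], "turn": 0}, {"offset": [-7.5, 1.5, -21], "turn": 0}, {"offset": [-7.5, 1.5, -21], "turn": 0}]' --fingers 5

```text
t: 12.4
tcp_pos: [0.5864, 0.2056, 0.2508]
orientation: [-3.062, -0.701, -0.005]
force: [0.4, -0.2, 1.2]
gripper_width: 0.533
grasp_force: 0.0
```

```bash
python3 - <<'E'
from h import *
i=camera_info("wrist");p,d=snapshot("wrist");s=env.read_state();print(s["tcp_pos"],s["orientation"])
W=world("wrist",d,i);Z=W[...,2];cv2.imwrite("pics/w3.png",p[:,:,::-1])
near=(d>0)&(np.hypot(W[...,0]-.6475,W[...,1]-.251)<.07)
for lo,hi in[(.028,.037),(.054,.065)]:
    q=W[near&(Z>lo)&(Z<hi)];print(len(q),np.percentile(q[:,2],[5,50,95]),cv2.minAreaRect((q[:,:2]*1000).astype(np.float32)))
p,d=snapshot("top");np.savez("top2.npz",p=p,d=d);W=world("top",d);Z=W[...,2]
hsv=cv2.cvtColor(p,cv2.COLOR_RGB2HSV).astype(int)
m=(d>0)&(Z>.05)&(Z<.08)&(np.hypot(W[...,0]-.51,W[...,1]+.241)<.06)
q=W[m];print("loop",len(q),q.mean(0),cv2.minAreaRect((q[:,:2]*1000).astype(np.float32)))
cv2.imwrite("pics/top2.png",cv2.resize(p[115:275,270:420],None,fx=3.7,fy=3.7,interpolation=cv2.INTER_CUBIC)[:,:,::-1])
E
```

```text
[0.58650562 0.20594528 0.24984474] [-3.06217071 -0.70109935 -0.00355083]
4700 [0.03093191 0.0322565  0.03354969] ((647.2472534179688, 252.34959411621094), (70.8150405883789, 84.07749938964844), 25.843244552612305)
640 [0.05814763 0.06009559 0.06144459] ((647.2470092773438, 252.32125854492188), (43.578895568847656, 14.056394577026367), 25.882234573364258)
loop 174 [ 0.51932528 -0.23807384  0.06851396] ((526.286376953125, -237.3570556640625), (86.31359100341797, 67.35848999023438), 8.390810012817383)
```

View pics/w3.png

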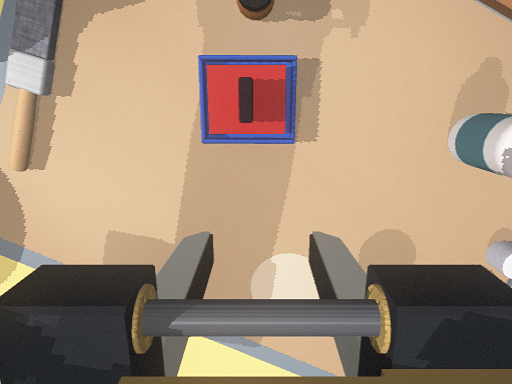

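The guard lies flat in the tray at (248,100), within 2 mm of its centre. Next I'll go back over the loop with the fingers closed.

Request:
carry_out --motion '[{"offset": [-1, 1.4, 0], "turn": 1}, {"offset": [-3, 4.2, 0], "turn": 3}, {"offset": [-6, 8.5, 0], "turn": 5}, {"offset": [-9, 12.7, 0], "turn": 7}, {"offset": [-12, 17, 0], "turn": 9}, {"offset": [-15, 21.2, 0], "turn": 11}, {"offset": [-18, 25.5, 0], "turn": 13}, {"offset": [-21, 29.7, 1], "turn": 15}, {"offset": [-23.5, 33.3, 2], "turn": 17.3}, {"offset": [-25.3, 35.8, 3.5], "turn": 17.3}, {"offset": [-26.1, 36.9, 4], "turn": 17.3}, {"offset": [-26.1, 36.9, 4], "turn": 17.3}, {"offset": [-26.1, 36.9, 4], "turn": 17.3}]' --fingers 0 --squeeze 10

```text
t: 14.12
tcp_pos: [0.5124, -0.2391, 0.2087]
orientation: [-3.133, -0.234, -0.001]
force: [-0.2, -0.5, -0.1]
gripper_width: 0.002
grasp_force: 0.0
```

```bash
cat > loop.py <<'E'
from h import *
import sys
i=camera_info("wrist");p,d=snapshot("wrist");s=env.read_state();print(s["tcp_pos"],s["orientation"],s["force"],s["gripper_width"])
W=world("wrist",d,i);Z=W[...,2];cv2.imwrite("pics/%s.png"%sys.argv[1],p[:,:,::-1])
a=np.radians(8.5);c,sn=np.cos(a),np.sin(a)
m=(d>0)&(Z>.064)&(Z<.078)&(np.hypot(W[...,0]-.51,W[...,1]+.241)<.08)
q=W[m][:,:2]-[.512,-.241]; t=np.c_[q@[c,sn],q@[-sn,c]]*1000
k=(t[:,0]<29)&(abs(t[:,1])<45); t=t[k]   # loop only
print(len(t),"tester-axes box rel (.512,-.241):",np.percentile(t,[0.5,99.5],axis=0).round(1),np.median(W[m][:,2]))
print(cv2.minAreaRect(t.astype(np.float32)))
fb=t[(abs(t[:,1])<20)&(t[:,0]<0)];print("front bar x",np.percentile(fb[:,0],[2,50,98]),"slope deg",np.degrees(np.polyfit(fb[:,1],fb[:,0],1)[0]))
E
python3 loop.py w4
```

```text
[ 0.51258788 -0.23898012  0.20890342] [3.13251916e+00 2.35167831e-01 1.50337867e-03] [-0.17497047  0.09763246  0.02241863] 0.007813902105360204
1405 tester-axes box rel (.512,-.241): [[-25.6 -30.9]
 [ 28.9  34.6]] 0.07249325966091674
((1.522247314453125, 1.8609333038330078), (54.943443298339844, 66.08538055419922), 0.3613620102405548)
front bar x [-25.57455632 -21.99402228 -21.00378803] slope deg -1.1520186526601055
```

View pics/w4.png

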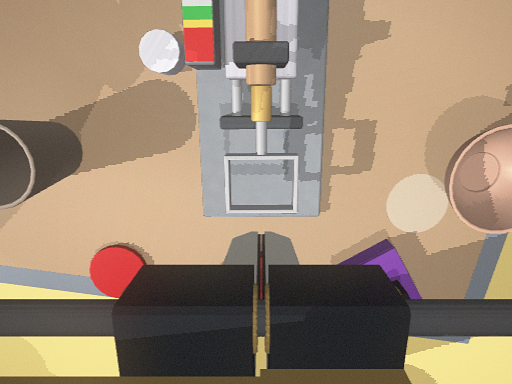

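The bare loop shows at (261,183) with no other thing near it, and the closed fingers are over its middle. I'll lower into it.

Request:
carry_out --motion '[{"offset": [0, 0, 1], "turn": 0}, {"offset": [0, 0, 4], "turn": 0}, {"offset": [0, 0, 7], "turn": 0}, {"offset": [0, 0, 9.5], "turn": 0}, {"offset": [0, 0, 11], "turn": 0}, {"offset": [0, 0, 12], "turn": 0}, {"offset": [0, 0, 13], "turn": 0}, {"offset": [0, 0, 14], "turn": 0}, {"offset": [0, 0, 15], "turn": 0}, {"offset": [0, 0, 16], "turn": 0}, {"offset": [0, 0, 16.7], "turn": 0}, {"offset": [0, 0, 16.7], "turn": 0}, {"offset": [0, 0, 16.7], "turn": 0}]'

```text
t: 15.8
tcp_pos: [0.5121, -0.2401, 0.0414]
orientation: [3.133, 0.233, 0.001]
force: [0.6, 0.2, -0.9]
gripper_width: 0.002
grasp_force: 0.0
```

Request:
carry_out --motion '[{"offset": [-0.2, 0, 0], "turn": 0}, {"offset": [-0.4, 0, 0], "turn": 0}, {"offset": [-0.6, 0, 0], "turn": 0}, {"offset": [-0.8, 0, 0], "turn": 0}, {"offset": [-1, 0, 0], "turn": 0}, {"offset": [-1.2, 0, 0], "turn": 0}, {"offset": [-1.35, 0, 0], "turn": 0}, {"offset": [-1.5, 0, 0], "turn": 0}, {"offset": [-1.6, 0, 0], "turn": 0}, {"offset": [-1.7, 0, 0], "turn": 0}, {"offset": [-1.8, 0, 0], "turn": 0}, {"offset": [-1.9, 0, 0], "turn": 0}, {"offset": [-2, 0, 0], "turn": 0}, {"offset": [-2.1, 0, 0], "turn": 0}, {"offset": [-2.2, 0, 0], "turn": 0}, {"offset": [-2.3, 0, 0], "turn": 0}, {"offset": [-2.4, 0, 0], "turn": 0}, {"offset": [-2.5, 0, 0], "turn": 0}, {"offset": [-2.5, 0, 0], "turn": 0}]'

```text
t: 18.18
tcp_pos: [0.4872, -0.2437, 0.0412]
orientation: [3.133, 0.233, 0.0]
force: [4.3, 0.2, -3.1]
gripper_width: 0.003
grasp_force: 2.3
```

Request:
carry_out --motion '[{"offset": [-0.1, 0, 0], "turn": 0}, {"offset": [-0.2, 0, 0], "turn": 0}, {"offset": [-0.3, 0, 0], "turn": 0}, {"offset": [-0.4, 0, 0], "turn": 0}, {"offset": [-0.5, 0, 0], "turn": 0}, {"offset": [-0.6, 0, 0], "turn": 0}, {"offset": [-0.7, 0, 0], "turn": 0}, {"offset": [-0.8, 0, 0], "turn": 0}, {"offset": [-0.9, 0, 0], "turn": 0}, {"offset": [-1, 0, 0], "turn": 0}, {"offset": [-1.1, 0, 0], "turn": 0}, {"offset": [-1.2, 0, 0], "turn": 0}, {"offset": [-1.3, 0, 0], "turn": 0}, {"offset": [-1.4, 0, 0], "turn": 0}, {"offset": [-1.45, 0, 0], "turn": 0}, {"offset": [-1.5, 0, 0], "turn": 0}, {"offset": [-1.5, 0, 0], "turn": 0}]'

```text
t: 20.3
tcp_pos: [0.4734, -0.2458, 0.0412]
orientation: [3.133, 0.233, 0.003]
force: [9.8, -0.1, -6.7]
gripper_width: 0.003
grasp_force: 5.1
```

```bash
python3 - <<'E'
from h import *
i=camera_info("wrist");p,d=snapshot("wrist");f=[env.read_state()["force"]]
W=world("wrist",d,i);Z=W[...,2]
f+=[(snapshot("wrist"),env.read_state()["force"])[1] for _ in range(3)];print(np.mean(f,0))
a=np.radians(8.5);c,sn=np.cos(a),np.sin(a);q=W[...,:2]-[.5131,-.2389]
tx=(q@[c,sn])*1000;ty=(q@[-sn,c])*1000
m=(d>0)&(Z>.064)&(Z<.078)&(tx<-30)&(tx>-70)&(abs(ty)<38)
print("front bar travel",m.sum(),np.percentile(tx[m],[1,5,50,95])+27)
cv2.imwrite("pics/w5.png",cv2.resize(p[:300],(800,469))[:,:,::-1])
E
```

```text
[10.32391545 -0.10923506 -7.16924601]
front bar travel 1232 [-22.11959886  -6.67168319  -3.80527788  -3.28760703]
```

View pics/w5.png

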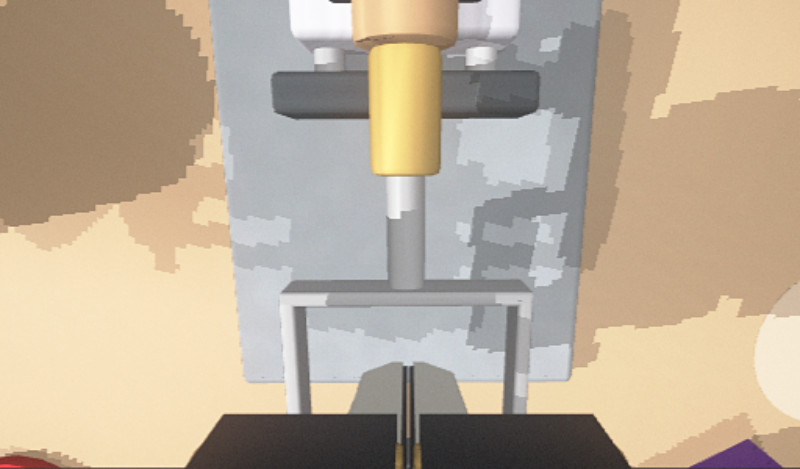

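The loop has followed the fingers: 10.3 N, about 25 mm of travel, which is mid-green, with the ferrule seated. I'll hold, then ease back.

Request:
carry_out --motion '[{"offset": [0, 0, 0], "turn": 0}, {"offset": [0, 0, 0], "turn": 0}, {"offset": [0, 0, 0], "turn": 0}, {"offset": [0, 0, 0], "turn": 0}, {"offset": [0, 0, 0], "turn": 0}, {"offset": [0, 0, 0], "turn": 0}, {"offset": [0, 0, 0], "turn": 0}, {"offset": [0, 0, 0], "turn": 0}, {"offset": [0, 0, 0], "turn": 0}, {"offset": [0, 0, 0], "turn": 0}, {"offset": [0, 0, 0], "turn": 0}, {"offset": [0, 0, 0], "turn": 0}]'

```text
t: 22.0
tcp_pos: [0.4734, -0.2458, 0.0412]
orientation: [3.133, 0.233, 0.003]
force: [9.2, -1.5, -6.8]
gripper_width: -0.0
grasp_force: 5.1
```

Request:
carry_out --motion '[{"offset": [0.1, 0, 0], "turn": 0}, {"offset": [0.25, 0, 0], "turn": 0}, {"offset": [0.4, 0, 0], "turn": 0}, {"offset": [0.55, 0, 0], "turn": 0}, {"offset": [0.7, 0, 0], "turn": 0}, {"offset": [0.85, 0, 0], "turn": 0}, {"offset": [1, 0, 0], "turn": 0}, {"offset": [1.15, 0, 0], "turn": 0}, {"offset": [1.3, 0, 0], "turn": 0}, {"offset": [1.45, 0, 0], "turn": 0}, {"offset": [1.6, 0, 0], "turn": 0}, {"offset": [1.75, 0, 0], "turn": 0}, {"offset": [1.9, 0, 0], "turn": 0}, {"offset": [2.05, 0, 0], "turn": 0}, {"offset": [2.2, 0, 0], "turn": 0}, {"offset": [2.35, 0, 0], "turn": 0}, {"offset": [2.45, 0, 0], "turn": 0}, {"offset": [2.55, 0, 0], "turn": 0}, {"offset": [2.6, 0, 0], "turn": 0}, {"offset": [2.6, 0, 0], "turn": 0}]'

```text
t: 24.5
tcp_pos: [0.498, -0.242, 0.0411]
orientation: [-3.133, -0.233, 0.0]
force: [0.6, -1.0, 0.3]
gripper_width: 0.008
grasp_force: 0.2
```

Request:
carry_out --motion '[{"offset": [0.1, 0, 0], "turn": 0}, {"offset": [0.25, 0, 0], "turn": 0}, {"offset": [0.4, 0, 0], "turn": 0}, {"offset": [0.6, 0, 0], "turn": 0}, {"offset": [0.8, 0, 0], "turn": 0}, {"offset": [1, 0, 0], "turn": 0}, {"offset": [1.2, 0, 0], "turn": 0}, {"offset": [1.35, 0, 0], "turn": 0}, {"offset": [1.4, 0, 0], "turn": 0}, {"offset": [1.4, 0, 0], "turn": 0}, {"offset": [1.4, 0, 0], "turn": 0}]'

```text
t: 25.88
tcp_pos: [0.5119, -0.2399, 0.0411]
orientation: [-3.133, -0.233, 0.0]
force: [-1.2, -0.5, 0.6]
gripper_width: 0.002
grasp_force: 0.0
```

Free of the loop. Lift out and check.

Request:
carry_out --motion '[{"offset": [0, 0, -0.5], "turn": 0}, {"offset": [0, 0, -1.5], "turn": 0}, {"offset": [0, 0, -3], "turn": 0}, {"offset": [0, 0, -5], "turn": 0}, {"offset": [0, 0, -8], "turn": 0}, {"offset": [0, 0, -11], "turn": 0}, {"offset": [0, 0, -14], "turn": 0}, {"offset": [0, 0, -16], "turn": 0}, {"offset": [0, 0, -16.7], "turn": 0}, {"offset": [0, 0, -16.7], "turn": 0}, {"offset": [0, 0, -16.7], "turn": 0}]'

```text
t: 27.25
tcp_pos: [0.5113, -0.2396, 0.2067]
orientation: [-3.132, -0.233, 0.003]
force: [-0.3, 0.0, 0.6]
gripper_width: 0.005
grasp_force: 0.0
```

```bash
python3 loop.py w6; python3 - <<'E'
from h import *
p,d=snapshot("top");o=np.load("top2.npz");W=world("top",d);
df=(np.abs(p.astype(int)-o["p"]).max(2)>60);n,l,s,c=cv2.connectedComponentsWithStats(df.astype(np.uint8))
print([(x[:5].tolist()) for x in s[1:] if x[4]>15])
m=(d>0)&(W[...,2]>.028)&(W[...,2]<.037)&(np.hypot(W[...,0]-.6475,W[...,1]-.251)<.06);print("guard roof",W[m].mean(0))
E
```

```text
[ 0.51123616 -0.23952378  0.20658764] [-3.13152378 -0.23305501  0.00321047] [-0.18564366  0.56491351 -0.2184816 ] 0.006242938267870508
1424 tester-axes box rel (.512,-.241): [[-25.3 -31. ]
 [ 28.5  34.6]] 0.07241688670705174
((1.6532878875732422, 1.7642250061035156), (54.567020416259766, 66.03369903564453), 0.35970833897590637)
front bar x [-25.27103437 -22.38901956 -21.53293107] slope deg -0.3999825421279451
[[121, 77, 54, 13, 234], [176, 85, 6, 14, 44], [183, 92, 4, 7, 21], [189, 100, 4, 18, 48], [475, 115, 21, 14, 77], [193, 117, 23, 33, 383], [493, 119, 16, 23, 241], [155, 123, 12, 3, 24], [155, 130, 28, 12, 166], [256, 131, 5, 6, 20], [181, 137, 17, 31, 272], [137, 138, 33, 51, 756], [163, 146, 17, 15, 125], [199, 165, 7, 36, 80], [326, 165, 6, 7, 21], [310, 174, 10, 14, 72], [350, 180, 29, 15, 170], [317, 185, 6, 7, 21], [333, 185, 5, 8, 23], [317, 191, 14, 9, 48], [338, 193, 7, 8, 31], [347, 194, 9, 6, 46], [145, 197, 4, 12, 24], [186, 197, 8, 4, 21], [344, 206, 23, 33, 115], [297, 226, 20, 14, 53], [317, 235, 23, 20, 228], [272, 239, 17, 17, 177], [204, 252, 19, 70, 625], [225, 257, 117, 67, 3276], [152, 311, 62, 64, 1832], [249, 323, 10, 4, 17], [221, 324, 51, 60, 1288], [139, 334, 11, 19, 115], [99, 363, 52, 21, 651], [147, 370, 6, 7, 23], [276, 379, 7, 5, 26]]
guard roof [0.64248278 0.25134515 0.03176577]
```

View pics/w6.png

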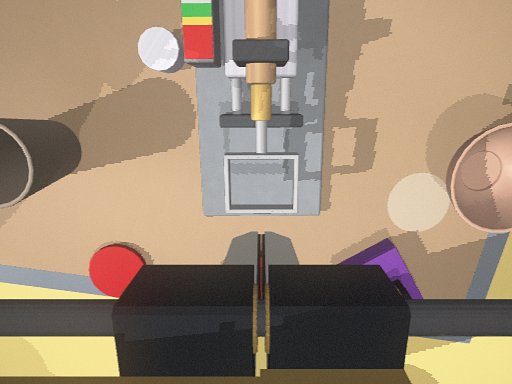

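The loop is back in its starting place at (261,183), within 0.5 mm. The guard is still flat in the holder, and everything in this view stands as it did before the pull. I'm handing it in.

```bash
python3 -c "
from station import ticket
print(ticket.sign_off())"
```

```text
the job is handed in; nothing more can be done
None
```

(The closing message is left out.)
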